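Load a flanged bush into the blasting fixture

ROBOT

A 7-joint arm with a two-finger parallel gripper is mounted at the origin on the work surface. World frame = base frame: x ahead of the robot, y to its left, z up, the work surface at z = 0. Lengths are in m, angles in rad, forces in N, time in s.
With the tool pointing down it reaches from about 0.35 to 0.9 m from the base axis. Payload 19.9 kg.
Tool frame: the origin (TCP) lies on the mounting face of the last link; the fingertips stand ahead of it and the grasp point (between the pads) lies 180 mm ahead of it (tip_reach is the z of the fingertips in the tool frame, in m); z points along the fingers, x is the direction in which the jaws open and shut, and the axes are right-handed (so a half turn about z gives the same grasp; the last joint's range is limited). The gripper opens to 94 mm and grips with 3 to 60 N. Pads are 16 mm wide; open, the fingers measure 119 mm over their backs; the gripper's body (75 mm by 177 mm) begins 78 mm behind the grasp point.
Start: joints at [1.234, 0.417, -0.01, 1.614, 0.005, 1.111, -0.053], TCP at [0.182, -0.598, 0.405] pointing down, gripper open.
Joint ranges: [-2.81, 2.81], [-0.39, 2.02], [-1.27, 1.25], [0.06, 2.57], [-1.19, 4.33], [0.19, 2], [-2.82, 2.82]. Speed limits (rad/s): [1.89, 1.89, 2.39, 2.39, 3.01, 3.01, 3.01].

INTERFACE

Orientations are given as a 3x3 rotation matrix whose columns are the frame's x, y, z axes.
In Python, from plant import * gives the robot as it stands.
- The arm moves only by the shell command python3 -m handwheel 'ROWS'. ROWS is a JSON object of lists of equal length, an entry for each row: "jaw": the closure, from 0 (fully open) to 1 (shut); "linear": the shift along the tool's x, y, z in m, a list of three; "dr": the turn, a rotation vector about the tool's x, y, z in rad, a list of three. A call has 1 to 5 rows; each row is the pose to reach, as a shift and turn from the pose commanded when the call began, along the tool's axes at that moment; what a row does not reach only later rows make up. A row lasts 1/8 s, in which the tool goes at most 62.5 mm and 10.7 degrees, less where a joint would pass 70% of its speed; a pose out of reach is approached as far as the arm can. A call with a gripper value outside its range is refused whole. The fingers move at their own pace and stop on an object; the grip force is fixed at half the most. Time passes only in rows, so rows that repeat a pose let the fingers close. It gives the time, the measured TCP pose, the force and the opening at its end, in the units of the state.
- state(): the state, without advancing time (a new reading comes with each control period).
- snapshot(name): name is "scene" or "side" or "wrist"; returns a dict with "color" (480x640x3 uint8, blue, green, red), "camera_matrix" (3x3 intrinsics, pixels), "view" (4x4, takes a point from world to camera coordinates). Camera axes: x right, y down, z forward; pixel columns grow to the right and rows downward; lengths in m; the calibration is good to about 2 mm. A picture is of the moment at which its call begins. There is no depth.
- sign_off(): hands the job in, once; it reports no verdict.
The state is a dict: "time": time; "joint_positions": joint angles; "joint_velocities": joint speeds; "effort": joint torques, N m; "position": TCP position; "eef_rot": TCP orientation; "force": force on the tool from outside, world axes, zero at the start; "moment": the same for the moment, N m; "grip_width": finger opening in m.
Only numpy, scipy, OpenCV 4.12 (cv2) and the standard library are available. Lean on these libraries where they do the work, as an engineer would, in place of code of your own. Each camera call takes 0.05 s, during which the arm holds its last target.

TASK

Take the flanged bush from the parts tray and load it in the hold-down fixture for blasting: stand it on the fixture's front ledge, slide it along the slot so that its flange goes under the slotted plate, and on until it sits home in the vee locator. Press it home firmly but gently, about 10 N on the vee and never as much as 20 N, for the bronze is soft; then let go of it and swing the keeper bar fully shut across the slot behind it. Leave the other parts and the brush where they are.

Things in the scene. Friction and masses are not known exactly. Their poses are not given: they have to be found in the camera images.
- bush_center (a point): Flanged bush, turned bronze, standing on its flange in the tray: flange 46 mm across, 8 mm thick, at the bottom; plain round barrel 30 mm across above it; 70 mm tall overall, 20 mm bore, 0.22 to 0.35 kg. The point is on its axis, half-way up (35 mm above the flange's underside); z is up along the axis.
- fixture: Steel hold-down fixture fixed to the bench. Origin: centre of the base's underside, at bench height; x runs along the slot from its mouth (-x) to the blind end, z up. Base 190 (x) by 120 (y) by 10 mm. Channel for the flange under the cover plate: floor 10 mm, roof 20 mm above the bench, 52 mm wide, from x = -25 mm back.
- ledge (a point): Point on the fixture's bare front ledge, 10 mm above the bench, on the slot's centre line (fixture x = -60, y = 0 mm; axes as the fixture). The ledge, level with the channel floor, reaches from x = -95 mm to the cover plate at -25 mm: room to stand the bush in front of the slot.
- slot_mouth (a point): Middle of the slot's mouth at the cover plate's top and front edge (fixture x = -25, y = 0 mm, 28 mm above the bench; axes as the fixture). The plate is 8 mm thick, 20 to 28 mm above the bench. The slot along +x is 32 mm wide; its mouth is bevelled out to 52 mm over the first 12 mm.
- pad (a joint): Height in m of the sprung brass pad in the channel floor, 0 free, negative pressed down (at most -0.0035). Its ramp begins at fixture x = -10 mm, rises to 3 mm above the floor at x = 3 mm, stays so to 47 mm. It yields to the flange (3 N, plus 1.5 N per mm) and presses it up against the plate: the bush drags with 2 to 8 N as it slides over the pad, before the vee is reached, and stays put when let go.
- slot_middle (a point): Point on the slot's centre line in the middle of the range of home positions (fixture x = 22, y = 0 mm), 47 mm above the bench: the height of the bush's middle when its flange is pressed up against the cover plate. Axes as the fixture. The locator's bracket and screws reach to 48 mm above the bench, from x = 30 mm back.
- locator: Adjustable vee locator on the cover plate: a dark steel guide bracket that carries a vee block (top 42 mm above the bench) facing the mouth; origin and axes as the fixture. The vee is clamped at an unknown setting: the axis of the seated bush then lies at fixture x = 14 to 30, y = 0 mm. This pose does not tell the setting: feel for it. The vee's two 45 degree faces are rigid and touch the barrel 15 mm from its axis.
- keeper (a joint): Swing keeper's angle in rad: 0 is fully shut against its stop (bar across the slot along y, behind the barrel); at 1.57 the bar points straight out from the mouth (fixture's -x). It turns about an upright pivot and stays where it is left (friction under 1 N at the knob). It starts open at 1.6 to 2.1. Seen from above it closes anticlockwise.
- keeper_knob (a point): Middle of the keeper's upright round knob, 13 mm across, to be held or pushed: it stands from 36 to 62 mm above the bench, this point at 51 mm, 80 mm from the pivot. The bar is 14 mm wide, 28 to 37 mm above the bench. Shut, the knob is at fixture x = -9.5, y = -40 mm and the bar clears the seated barrel by 1.5 to 17.5 mm.
- keeper_pivot (a point): The keeper's pivot axis, at the height of the knob's middle; fixture x = -9.5, y = 40 mm.
- sleeve_center (a point): Bystander: plain sleeve without flange, 30 mm across, 60 mm tall, upright in the tray; point at its middle.
- plug_center (a point): Bystander: blank flanged plug, flange 46 mm, stub 24 mm across, only 30 mm tall, in the tray; point at its middle.
- tray: Shallow steel parts tray fixed to the bench, 230 by 200 mm, floor 3 mm above the bench, rim 12 mm. Origin: centre of its underside.
- brush_grip (a point): Bystander: brush lying on the bench to the left of the fixture, 200 mm long; point on its wooden handle.
There are look-alikes about, which are no part of the job. Leave any green look-alike of the part that bears bush_center alone. What is shaped like the fixture but red is not meant.

How it is judged:
On the way, in this order (a step that is already met when the one before it is completed fails the run):
1. the bush stands upright in the slot with its flange under the cover plate (x of bush_center in the frame of fixture above -0.01 m and y of bush_center in the frame of fixture between -0.004 and 0.004 m and z of bush_center in the frame of fixture between 0.043 and 0.049 m and angle between bush_center's own z axis and vertical below 0.12 rad), for 0.05 s.
2. the barrel is pressed into the vee with more than 5 N (contact force between bush and locator above 5 N), for 0.15 s.
3. the keeper is swung shut behind it (value of joint keeper below 0.06 rad), for 0.1 s.
At the end, for the whole second after the job is handed in: The bush is at rest in the slot, upright within 0.06 rad, flange under the cover plate (middle 44.5 to 48.5 mm above the bench), axis within 2.5 mm of the slot's centre line and at fixture x 12.5 to 32.5 mm, and the keeper is shut within 0.06 rad (x of bush_center in the frame of fixture between 0.0125 and 0.0325 m and y of bush_center in the frame of fixture between -0.0025 and 0.0025 m and z of bush_center in the frame of fixture between 0.0445 and 0.0485 m and angle between bush_center's own z axis and vertical below 0.06 rad and value of joint keeper below 0.06 rad and linear speed of bush below 0.01 m/s); the robot touches nothing.
It fails at once if the bush is pressed against the vee with more than 20 N, or forced against any of the fixture with more than 40 N (contact force between bush and locator above 20 N or contact force between bush and fixture above 40 N).
It fails at once if another part or the brush is moved more than 20 mm (distance of any of sleeve_center, plug_center, brush_grip from where it was at the start of the episode above 0.02 m).
It also fails if it takes over 72 s, if anything falls off the work surface, if the arm or the gripper's body presses on something with over 40 N, if the wrist force passes 120 N, or if a joint passes its speed limit or range.

## Working session

There is one attempt and no reset: what is moved stays moved. The work goes in short steps, Python scripts to look and compute and a shell command to move; the robot and the scene stay as the last step left them, time stands still between calls to the robot, and variables do not carry over. Pictures are saved under pics/ and viewed, and the job is handed in when it is done.

```bash
mkdir -p pics; ls; python3 - <<'E'
from plant import *
import cv2
s=state(); print({k:(v if not hasattr(v,'tolist') else v.tolist()) for k,v in s.items()})
for n in ["scene","side","wrist"]:
    d=snapshot(n); cv2.imwrite(f"pics/{n}0.png",d["color"])
    print(n,d["camera_matrix"],d["view"])
E
```

```text
pics
{'time': 0.0, 'joint_positions': [1.2344832544079558, 0.41797415110505187, -0.010284035083238921, 1.6141844856292866, 0.0047451889527574875, 1.1106726844219519, -0.05302544793907661], 'joint_velocities': [0.0007895787002348806, -0.00069636733829813, -0.00037877245394801355, -0.00036041959804099526, 0.001099657082165524, -0.00027547581017729685, 0.0006679848328591659], 'effort': [-0.002303566361661069, -85.12551784515381, 0.637194849550724, -42.59979486465454, -0.048926929011940956, 0.01866693317424506, 8.29589930617658e-05], 'position': [0.1815516373230906, -0.5979089834900901, 0.4040207912414545], 'eef_rot': [[0.29054691533098154, -0.9568606248566267, -0.00048434557618880734], [-0.956859983587201, -0.2905472857586731, 0.0011164890368361754], [-0.0012090496899636166, 0.0001390584544289164, -0.9999992594305223]], 'force': [0.0018910549897982619, -0.8361648711610831, 0.25924181343683195], 'moment': [0.015273559801904674, -0.062376462916839626, -0.01350702682873607], 'grip_width': 0.09386865457648162}
scene [[596.35345808   0.         313.76980006]
 [  0.         596.35345808 243.3
[... 295 characters left out ...]
000e+00  1.00000000e+00]]
side [[518.83442756   0.         317.28546996]
 [  0.         518.83442756 238.08630313]
 [  0.           0.           1.        ]] [[ 0.99990671 -0.00517872  0.01263951 -0.61690324]
 [ 0.00794339 -0.53232256 -0.84650434  0.06496305]
 [ 0.0111121   0.84652576 -0.53223176  0.99078209]
 [ 0.          0.          0.          1.        ]]
wrist [[410.35314274   0.         315.90382259]
 [  0.         410.35314274 240.85340133]
 [  0.           0.           1.        ]] [[ 0.28986843 -0.95706591 -0.00106237 -0.62457161]
 [-0.92073627 -0.27916779  0.27259874 -0.02739263]
 [-0.26119155 -0.0780396  -0.96212722  0.39245122]
 [ 0.          0.          0.          1.        ]]
```

View pics/scene0.png

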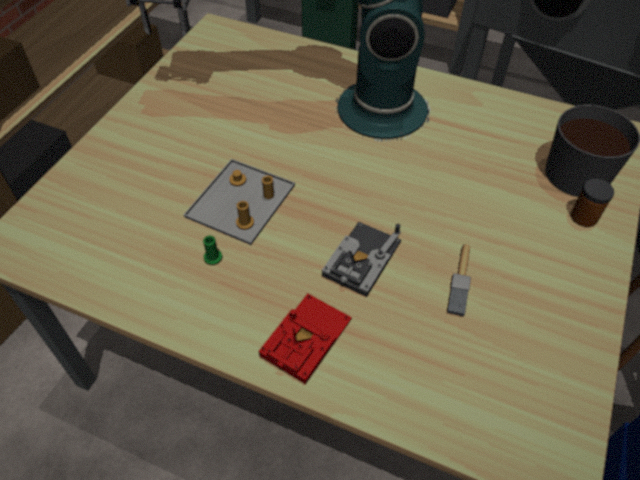

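View pics/side0.png

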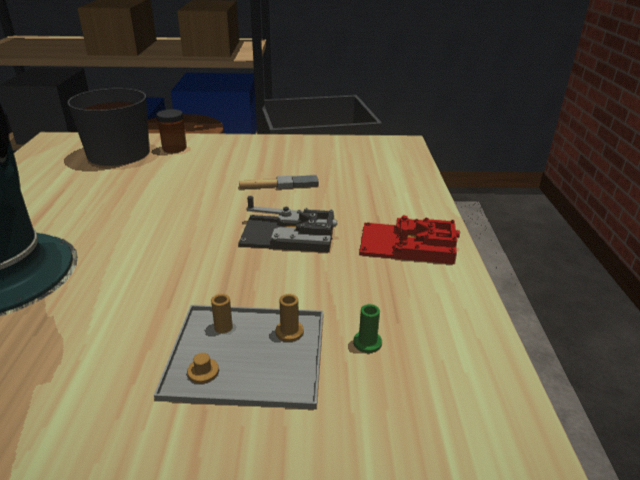

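View pics/wrist0.png

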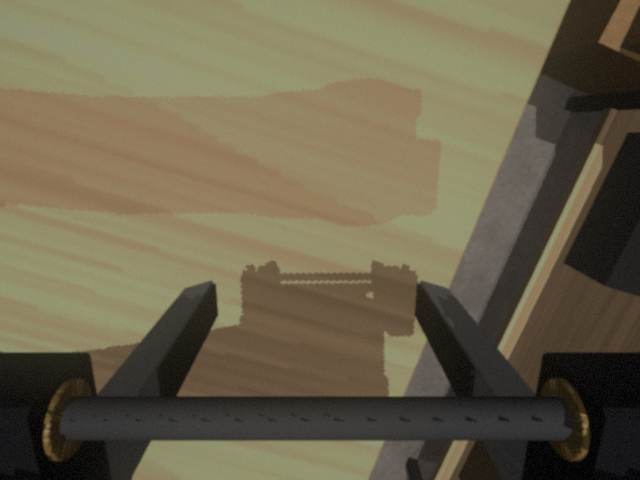

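Candidates for the bush in the scene view are the bronze flanged tall part at (245,215), the sleeve at (268,187, no flange), the plug at (237,178, short) and the green look-alike at (212,250). I choose (245,215). For the fixture I choose the grey one at (361,257), not the red one at (306,337). Close crops next.

```bash
cat > h.py <<'E'
from plant import *
import cv2, numpy as np
def ray(d,u,v):
    K=d["camera_matrix"];V=np.array(d["view"]);R=V[:3,:3];t=V[:3,3]
    return -R.T@t, R.T@np.linalg.inv(K)@np.array([u,v,1.])
def onz(d,u,v,z):
    o,r=ray(d,u,v); return o+r*(z-o[2])/r[2]
def proj(d,p):
    V=np.array(d["view"]);c=V[:3,:3]@np.asarray(p)+V[:3,3];q=d["camera_matrix"]@c;return q[:2]/q[2]
def tri(a,pa,b,pb):
    o1,r1=ray(a,*pa);o2,r2=ray(b,*pb)
    A=np.stack([r1,-r2],1);s=np.linalg.lstsq(A,o2-o1,rcond=None)[0]
    p,q=o1+r1*s[0],o2+r2*s[1];return (p+q)/2,np.linalg.norm(p-q)
def crop(d,x0,y0,x1,y1,f,name):
    c=cv2.resize(d["color"][y0:y1,x0:x1],None,fx=f,fy=f,interpolation=cv2.INTER_CUBIC)
    cv2.imwrite("pics/"+name,c)
E
python3 - <<'E'
from h import *
a=snapshot("scene");b=snapshot("side")
crop(a,180,150,300,270,5,"a_tray.png");crop(a,310,210,410,300,8,"a_fix.png")
crop(b,150,280,400,410,3,"b_tray.png");crop(b,230,180,350,260,6,"b_fix.png")
for n,d in (("a",a),("b",b)):
    h=cv2.cvtColor(d["color"],cv2.COLOR_BGR2HSV)
    m=cv2.inRange(h,(8,150,40),(24,255,220))
    k,l,s,c=cv2.connectedComponentsWithStats(m)
    for i in range(1,k):
        if 60<s[i][4]<3000: print(n,s[i],c[i])
E
```

```text
a [231 171  14  14 133] [237.36842105 178.16541353]
a [263 177  10  21 146] [267.70547945 186.60273973]
a [575 198  32  29 446] [590.17040359 212.65470852]
a [237 202  16  27 254] [243.79133858 215.96062992]
a [354 252  13   9  72] [359.375      256.26388889]
a [295 328  18  13 151] [302.93377483 334.61589404]
a [620 342  20  26 110] [629.94545455 353.60909091]
b [ 148  120   75   33 1048] [179.32729008 133.15267176]
b [476 172  67  15 504] [510.42460317 179.32142857]
b [212 295  17  11  95] [220.2 300.4]
b [280 295  17  12 105] [288.04761905 300.67619048]
b [284 324  19  17 107] [294.82242991 333.63551402]
b [188 354  30  29 408] [202.72058824 368.1127451 ]
```

View pics/a_tray.png

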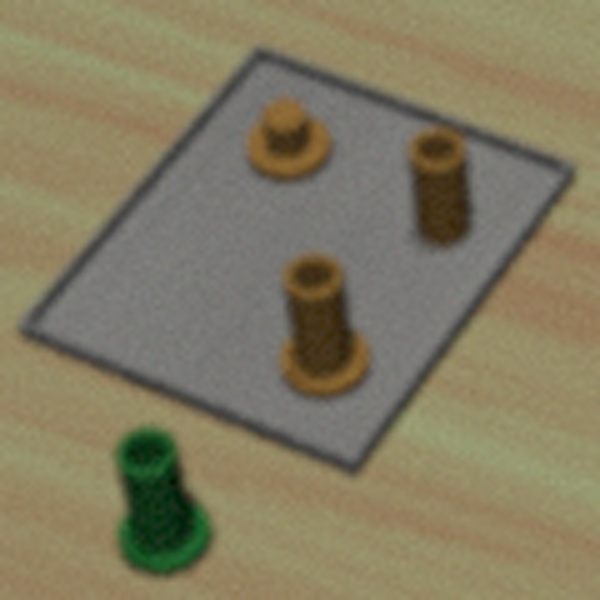

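View pics/a_fix.png

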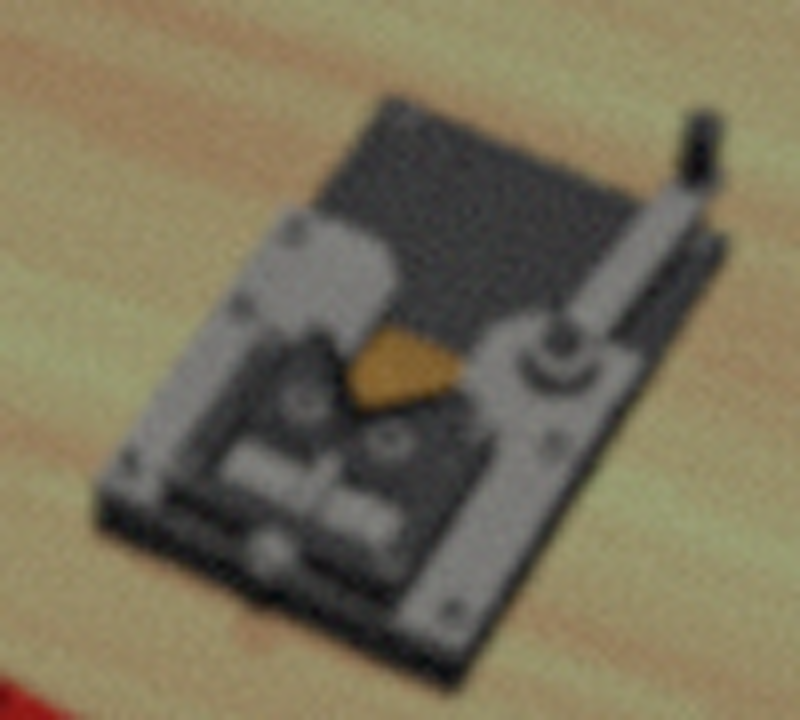

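View pics/b_tray.png

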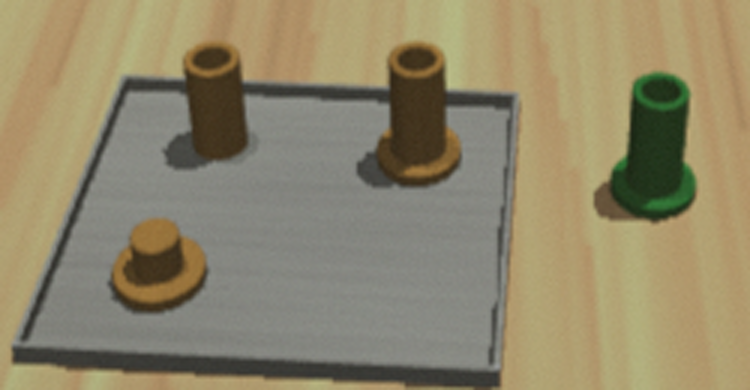

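View pics/b_fix.png

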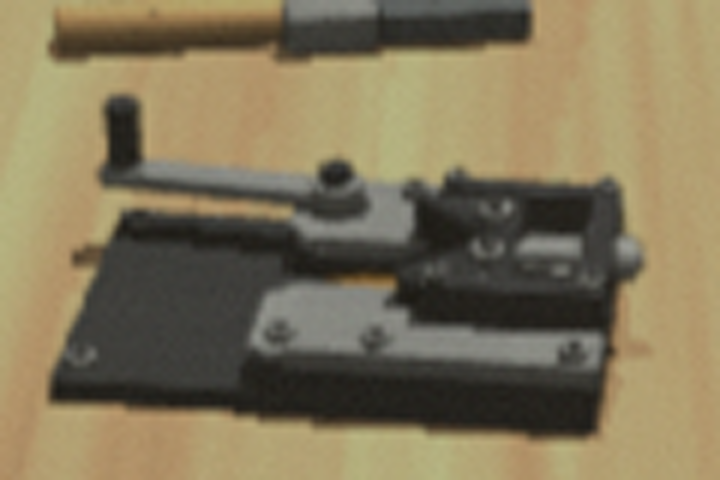

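```bash
python3 - <<'E'
from h import *
np.set_printoptions(precision=4,suppress=True)
a=snapshot("scene");b=snapshot("side")
A=lambda x,y,f,x0,y0:((x+.5)/f-.5+x0,(y+.5)/f-.5+y0)
pa=A(315,272,5,180,150);pb=A(416,59,3,150,280)
print("bushtop",pa,pb,tri(a,pa,b,pb),onz(a,*pa,.073),onz(b,*pb,.073))
F=lambda x,y:A(x,y,8,310,210); G=lambda x,y:A(x,y,6,230,180)
print("knobtop",tri(a,F(703,115),b,G(122,102)))
print("pivot top",tri(a,F(566,332),b,G(337,168)))
for n,p,z in (("-95,-60",(393,97),.01),("-95,60",(728,238),.01),("95,-60",(102,487),.028),("95,60",(458,640),.028)):
    print(n,onz(a,*F(*p),z))
for n,p,z in (("-95,-60",(55,380),.01),("95,-60",(600,365),.028)):
    print(n,onz(b,*G(*p),z))
E
```

```text
bushtop (242.6, 204.0) (288.33333333333337, 299.3333333333333) (array([ 0.568 , -0.1638,  0.0718]), np.float64(0.00340373134089534)) [ 0.5669 -0.163   0.073 ] [ 0.5696 -0.1667  0.073 ]
knobtop (array([0.4683, 0.203 , 0.0623]), np.float64(0.004150144356465023))
pivot top (array([0.547 , 0.1897, 0.0427]), np.float64(0.003480745734013456))
-95,-60 [0.4541 0.1022 0.01  ]
-95,60 [0.4657 0.2175 0.01  ]
95,-60 [0.6422 0.0826 0.028 ]
95,60 [0.6505 0.1967 0.028 ]
-95,-60 [0.4553 0.0942 0.01  ]
95,-60 [0.6419 0.0782 0.028 ]
```

```bash
python3 - <<'E'
from h import *
import plant
np.set_printoptions(precision=4,suppress=True)
print([n for n in dir(plant) if not n.startswith('_')])
print(getattr(plant,'tip_reach',None))
s=state();R=np.array(s["eef_rot"]);p=np.array(s["position"])
w=snapshot("wrist");V=w["view"];c=-V[:3,:3].T@V[:3,3]
print("cam in tool",R.T@(c-p),"axes",R.T@V[:3,:3].T)
# target: over fixture, TCP z .40, tool x at -5.9deg
def plan(t,ang):
    X=np.array([np.cos(ang),np.sin(ang),0]);Z=np.array([0,0,-1.]);T=np.stack([X,np.cross(Z,X),Z],1)
    print("lin",R.T@(np.array(t)-p),"dr",cv2.Rodrigues(R.T@T)[0].ravel())
plan([.568,-.165,.40],np.radians(-5.9))
E
```

```text
['IKError', 'sign_off', 'snapshot', 'state', 'tip_reach']
0.1992
cam in tool [ 0.0002 -0.0802  0.0197] axes [[ 1.     -0.0007 -0.0001]
 [ 0.0007  0.9622  0.2725]
 [-0.0001 -0.2725  0.9622]]
lin [-0.3021 -0.4956  0.0045] dr [-0.0001  0.0004 -1.1731]
```

```bash
python3 - <<'E'
from h import *
s=state();R=np.array(s["eef_rot"]);p=np.array(s["position"])
print(R.T@(np.array([.55,.13,.38])-p))
E
```

```text
[-0.5896077  -0.56401137  0.0246544 ]
```

```bash
python3 -m handwheel '{"jaw":[0,0,0,0,0],"linear":[[-0.04,-0.038,0],[-0.08,-0.076,0],[-0.12,-0.114,0],[-0.16,-0.152,0],[-0.2,-0.19,0]],"dr":[[0,0,-0.17],[0,0,-0.34],[0,0,-0.51],[0,0,-0.68],[0,0,-0.85]]}'
python3 - <<'E'
from h import *
s=state();R=np.array(s["eef_rot"]);p=np.array(s["position"]);a=np.radians(-5.9)
X=np.array([np.cos(a),np.sin(a),0]);Z=np.array([0,0,-1.]);T=np.stack([X,np.cross(Z,X),Z],1)
print(R.T@(np.array([.55,.13,.38])-p),cv2.Rodrigues(R.T@T)[0].ravel(),s["joint_positions"])
E
```

```text
time: 1.02
position: [0.3058, -0.3498, 0.4048]
eef_rot: [[0.913, -0.408, 0.0], [-0.408, -0.913, -0.001], [0.0, 0.0, -1.0]]
force: [0.8, -0.9, -0.3]
grip_width: 0.094
[ 0.02706233 -0.53765374  0.02459281] [ 4.65207122e-04 -2.42152463e-04 -3.17529246e-01] [ 1.04653019  0.13897502 -0.28280649  1.98923161  0.04575225  1.01887215
  0.32182118]
```

```bash
python3 -m handwheel '{"jaw":[0,0,0,0,0],"linear":[[0.003,-0.056,0],[0.006,-0.112,0],[0.009,-0.168,0],[0.012,-0.224,0.01],[0.015,-0.28,0.02]],"dr":[[0,0,-0.08],[0,0,-0.16],[0,0,-0.24],[0,0,-0.3],[0,0,-0.3175]]}'
python3 - <<'E'
from h import *
s=state();R=np.array(s["eef_rot"]);p=np.array(s["position"]);a=np.radians(-5.9)
X=np.array([np.cos(a),np.sin(a),0]);Z=np.array([0,0,-1.]);T=np.stack([X,np.cross(Z,X),Z],1)
print(R.T@(np.array([.55,.13,.38])-p),cv2.Rodrigues(R.T@T)[0].ravel(),s["joint_positions"])
E
```

```text
time: 1.65
position: [0.4352, -0.101, 0.3848]
eef_rot: [[0.994, -0.107, 0.001], [-0.107, -0.994, -0.001], [0.001, 0.0, -1.0]]
force: [1.2, -0.8, -0.1]
grip_width: 0.0938
[ 0.08934945 -0.24205005  0.00476619] [ 0.00049017 -0.00103351 -0.00466152] [ 0.68308916  0.15163925 -0.56635719  2.04303285  0.09888634  0.97155302
 -0.04150393]
```

```bash
python3 -m handwheel '{"jaw":[0,0,0,0,0],"linear":[[0.02,-0.055,0],[0.04,-0.11,0],[0.06,-0.165,0],[0.08,-0.22,0.0],[0.09,-0.242,0.005]],"dr":[[0,0,0],[0,0,0],[0,0,0],[0,0,0],[0,0,0]]}'
python3 - <<'E'
from h import *
print(state()["joint_positions"])
w=snapshot("wrist");cv2.imwrite("pics/w1.png",w["color"])
np.savez("w1.npz",**{k:w[k] for k in w})
E
```

```text
time: 2.28
position: [0.5509, 0.1314, 0.3798]
eef_rot: [[0.994, -0.105, 0.001], [-0.105, -0.994, 0.001], [0.0, -0.001, -1.0]]
force: [-0.1, -0.2, 0.8]
grip_width: 0.0941
[ 0.23426094  0.41098367 -0.66137979  1.77133054  0.28461123  1.05570863
 -0.63386608]
```

View pics/w1.png

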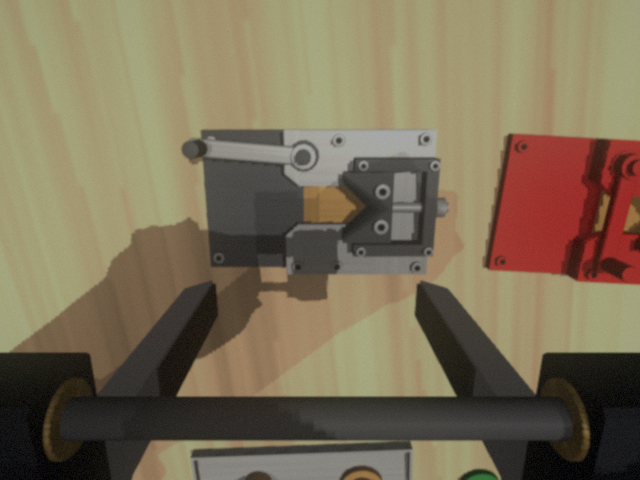

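```bash
python3 - <<'E'
from h import *
w=dict(np.load("w1.npz"))
c=cv2.convertScaleAbs(w["color"],alpha=1.6)
w["color"]=c;crop(w,175,115,455,290,2.8,"w1c.png")
E
```

```text
(no output)
```

View pics/w1c.png

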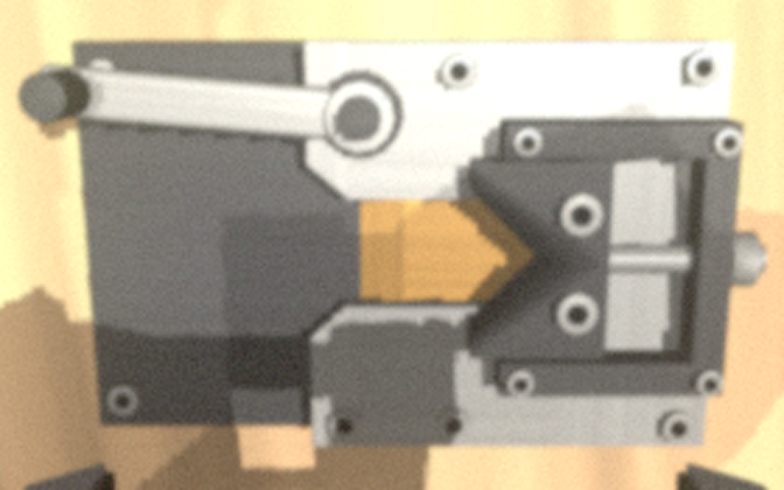

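```bash
python3 - <<'E'
from h import *
np.set_printoptions(precision=4,suppress=True)
w=dict(np.load("w1.npz"))
C=lambda x,y:((x+.5)/2.8-.5+175,(y+.5)/2.8-.5+115)
pts=[((-25,60),(304,42),.028),((95,60),(733,42),.028),((95,-60),(703,445),.028),((-25,-60),(313,446),.028),((-95,60),(74,43),.01),((-95,-60),(102,425),.01)]
P=np.array([onz(w,*C(*p),z)[:2] for _,p,z in pts]);Q=np.array([q for q,_,_ in pts])/1e3
Pm,Qm=P.mean(0),Q.mean(0)
U,S,Vt=np.linalg.svd((Q-Qm).T@(P-Pm));R=(U@Vt).T
t=Pm-R@Qm;yaw=np.arctan2(R[1,0],R[0,0])
print(P,"\nyaw",yaw,np.degrees(yaw),"origin",t,"\nres",(P-(Q@R.T+t))@R)
loc=lambda p:R.T@(p[:2]-t)
for n,p,z in (("slot up",(350,200),.028),("slot up",(450,200),.028),("slotlow",(370,305),.028),("vee apex",(540,258),.042),("pivot",(358,118),.04),("knobtop",(43,97),.062),("padfront edge/mouth",(360,250),.01)):
    print(n,loc(onz(w,*C(*p),z)), onz(w,*C(*p),z))
# green/bush flange
hsv=cv2.cvtColor(w["color"],cv2.COLOR_BGR2HSV)
E
```

```text
[[0.5345 0.2098]
 [0.6535 0.1971]
 [0.6412 0.0782]
 [0.5219 0.0906]
 [0.4658 0.2167]
 [0.4532 0.0985]] 
yaw -0.10530969872261586 -6.033801278600126 origin [0.5533 0.1476] 
res [[-0.0003 -0.0001]
 [-0.0005 -0.0002]
 [-0.0003  0.0002]
 [-0.0002  0.    ]
 [ 0.0007 -0.0005]
 [ 0.0006  0.0006]]
slot up [-0.0129  0.0157] [0.5421 0.1646 0.028 ]
slot up [0.016  0.0157] [0.5709 0.1615 0.028 ]
slotlow [-0.0074 -0.0155] [0.5443 0.133  0.028 ]
vee apex [0.0408 0.0013] [0.594  0.1446 0.042 ]
pivot [-0.01    0.0399] [0.5475 0.1883 0.04  ]
knobtop [-0.0892  0.0468] [0.4695 0.2035 0.062 ]
padfront edge/mouth [-0.0107 -0.0023] [0.5424 0.1464 0.01  ]
```

```bash
cat >> h.py <<'E'
FO=np.array([.5533,.1476]);YAW=-.1053
FR=np.array([[np.cos(YAW),-np.sin(YAW)],[np.sin(YAW),np.cos(YAW)]])
def f2w(x,y): return FR@np.array([x,y])+FO
def w2f(p): return FR.T@(np.array(p[:2])-FO)
def goto(x,y,z,yaw=YAW):
    s=state();R=np.array(s["eef_rot"]);p=np.array(s["position"])
    X=np.array([np.cos(yaw),np.sin(yaw),0]);Z=np.array([0,0,-1.]);T=np.stack([X,np.cross(Z,X),Z],1)
    print("lin",np.round(R.T@(np.array([x,y,z])-p),4),"dr",np.round(cv2.Rodrigues(R.T@T)[0].ravel(),4),"tool in fixture",np.round(w2f(p),4),"z",round(p[2],4),"grasp z",round(p[2]-.18,4),"F",np.round(R.T@s["force"],2),"t",s["time"])
E
python3 -c "
from h import *
goto(.568,-.18,.38)"
```

```text
lin [ 0.0493  0.309  -0.0017] dr [-0.002   0.0004  0.0006] tool in fixture [-0.0004 -0.0152] z 0.379 grasp z 0.199 F [-3.76 -0.61  1.73] t 2.325
```

```bash
python3 -m handwheel '{"jaw":[0,0,0,0,0],"linear":[[0.01,0.062,0],[0.02,0.123,0],[0.03,0.185,0],[0.04,0.247,0.0],[0.049,0.309,0]],"dr":[[0,0,0],[0,0,0],[0,0,0],[0,0,0],[0,0,0]]}'
python3 -m handwheel '{"jaw":[0],"linear":[[0,0,0]],"dr":[[0,0,0]]}'
python3 - <<'E'
from h import *
print(state()["joint_positions"])
w=snapshot("wrist");cv2.imwrite("pics/w2.png",w["color"])
np.savez("w2.npz",**{k:w[k] for k in w})
E
```

```text
time: 2.95
position: [0.5652, -0.1859, 0.3799]
eef_rot: [[0.994, -0.109, 0.0], [-0.109, -0.994, -0.0], [0.0, 0.0, -1.0]]
force: [0.9, 0.5, -0.5]
grip_width: 0.094
time: 3.08
position: [0.5647, -0.1892, 0.3791]
eef_rot: [[0.993, -0.116, -0.001], [-0.116, -0.993, -0.001], [-0.001, 0.001, -1.0]]
force: [-0.3, 1.3, 0.5]
grip_width: 0.0943
[ 0.69473608  0.44338423 -0.55304173  1.70113941  0.26102373  1.07165347
 -0.0573347 ]
```

View pics/w2.png

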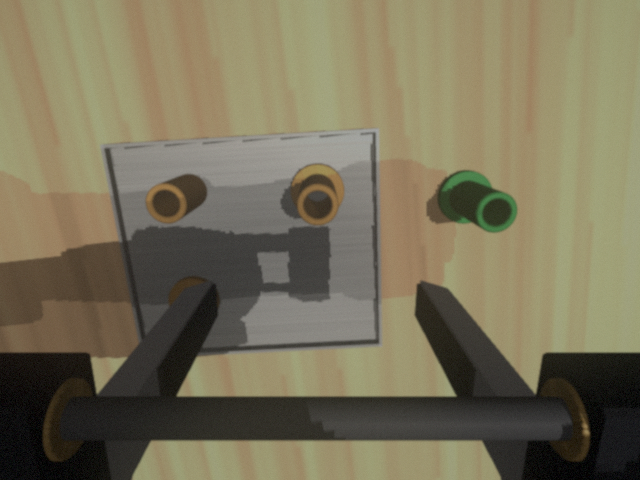

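```bash
python3 - <<'E'
from h import *
np.set_printoptions(precision=4,suppress=True)
w=dict(np.load("w2.npz"))
crop(w,270,140,370,240,6,"w2c.png")
w2=snapshot("wrist");w2["color"]=w2["color"];crop(w2,270,140,370,240,6,"w2d.png");np.savez("w2b.npz",**{k:w2[k] for k in w2})
goto(.568,-.18,.38)
E
```

```text
lin [ 0.0022 -0.0043 -0.0005] dr [-0.0004  0.0003 -0.0044] tool in fixture [ 0.0468 -0.3286] z 0.3795 grasp z 0.1995 F [-0.09 -1.05 -0.33] t 3.175
```

View pics/w2d.png

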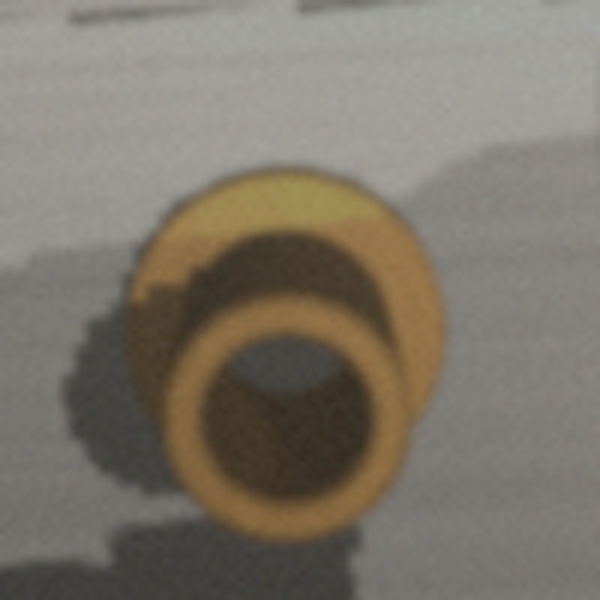

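```bash
python3 - <<'E'
from h import *
np.set_printoptions(precision=4,suppress=True)
w=dict(np.load("w2b.npz"))
C=lambda x,y:((x+.5)/6-.5+270,(y+.5)/6-.5+140)
print(onz(w,*C(287,418),.073),"dia",np.ptp([onz(w,*C(x,418),.073)[0] for x in(165,410)]))
print(onz(w,*C(287,327),.011),"dia",np.ptp([onz(w,*C(x,327),.011)[0] for x in(128,445)]))
p=onz(w,*C(287,400),.06)
goto(.5683,-.1655,.245)
E
```

```text
[ 0.5691 -0.1646  0.073 ] dia 0.028823705010230016
[ 0.5694 -0.164   0.011 ] dia 0.044901754734665844
lin [ 0.001  -0.0187  0.1345] dr [-0.0004  0.0003 -0.0044] tool in fixture [ 0.0468 -0.3286] z 0.3795 grasp z 0.1995 F [-0.09 -1.05 -0.33] t 3.175
```

```bash
python3 -m handwheel '{"jaw":[0,0,0,0,0],"linear":[[0.001,-0.01,0.03],[0.002,-0.020,0.06],[0.002,-0.020,0.095],[0.002,-0.020,0.12],[0.002,-0.020,0.12]],"dr":[[0,0,-0.004],[0,0,-0.004],[0,0,-0.004],[0,0,-0.004],[0,0,-0.004]]}'
python3 -c "
from h import *
goto(.5692,-.1643,.246)"
```

```text
time: 3.8
position: [0.5694, -0.1625, 0.2585]
eef_rot: [[0.995, -0.102, -0.002], [-0.102, -0.995, 0.001], [-0.003, -0.001, -1.0]]
force: [-0.3, -0.6, 0.6]
grip_width: 0.0939
lin [0.0001 0.0019 0.0125] dr [-0.0011  0.0026  0.0029] tool in fixture [ 0.0486 -0.3066] z 0.2585 grasp z 0.0785 F [-0.29  0.66 -0.59] t 3.8
```

```bash
python3 -m handwheel '{"jaw":[0,0,0],"linear":[[0,0.001,0.0125],[0,0.001,0.0125],[0,0.001,0.0125]],"dr":[[0,0,0.001],[0,0,0.001],[0,0,0.001]]}'
python3 -c "
from h import *
goto(.5692,-.1643,.246)
w=snapshot('wrist');cv2.imwrite('pics/w3.png',w['color'])
goto(.5692,-.1643,.246)
snapshot('side')
goto(.5692,-.1643,.246)
"
```

```text
time: 4.18
position: [0.5697, -0.1649, 0.2477]
eef_rot: [[0.994, -0.105, 0.001], [-0.105, -0.994, -0.0], [0.001, 0.0, -1.0]]
force: [-0.6, -0.1, -0.1]
grip_width: 0.0941
lin [-0.0006 -0.0005  0.0017] dr [ 0.0001 -0.0007 -0.0002] tool in fixture [ 0.0492 -0.309 ] z 0.2477 grasp z 0.0677 F [-0.55  0.2   0.06] t 4.175
lin [-0.0006 -0.0005  0.0017] dr [ 0.0001 -0.0007 -0.0002] tool in fixture [ 0.0492 -0.309 ] z 0.2477 grasp z 0.0677 F [-0.28  0.1   0.41] t 4.225
lin [-0.0006 -0.0006  0.0017] dr [ 0.0001 -0.0007 -0.0002] tool in fixture [ 0.0492 -0.3091] z 0.2477 grasp z 0.0677 F [-0.46  0.11  0.09] t 4.275
```

View pics/w3.png

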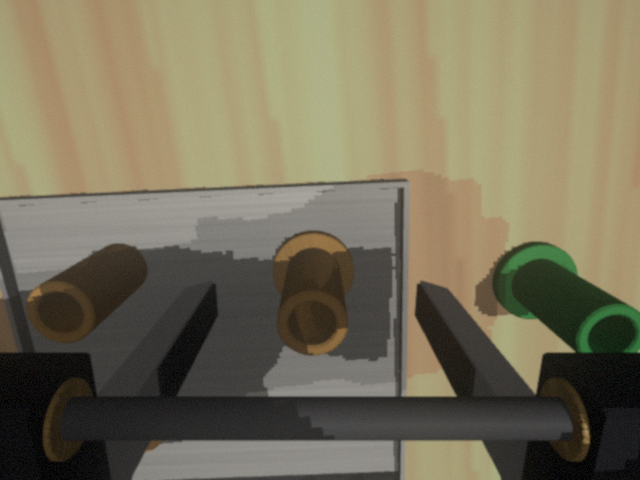

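```bash
python3 -m handwheel '{"jaw":[1,1,1,1,1],"linear":[[0,0,0],[0,0,0],[0,0,0],[0,0,0],[0,0,0]],"dr":[[0,0,0],[0,0,0],[0,0,0],[0,0,0],[0,0,0]]}'
python3 -m handwheel '{"jaw":[1,1],"linear":[[0,0,0],[0,0,0]],"dr":[[0,0,0],[0,0,0]]}'
python3 -c "
from h import *
goto(.5692,-.1643,.246)
w=snapshot('wrist');cv2.imwrite('pics/w4.png',w['color'])
"
```

```text
time: 4.9
position: [0.5696, -0.1649, 0.2471]
eef_rot: [[0.994, -0.105, -0.0], [-0.105, -0.994, 0.0], [-0.0, -0.0, -1.0]]
force: [0.4, 0.4, 0.4]
grip_width: 0.0475
time: 5.15
position: [0.5695, -0.1649, 0.2471]
eef_rot: [[0.994, -0.105, -0.0], [-0.105, -0.994, 0.0], [-0.0, -0.0, -1.0]]
force: [1.4, -0.5, -1.9]
grip_width: 0.03
lin [-0.0004 -0.0005  0.0011] dr [-0.      0.0004 -0.0002] tool in fixture [ 0.0489 -0.309 ] z 0.2471 grasp z 0.0671 F [1.45 0.35 1.93] t 5.15
```

View pics/w4.png

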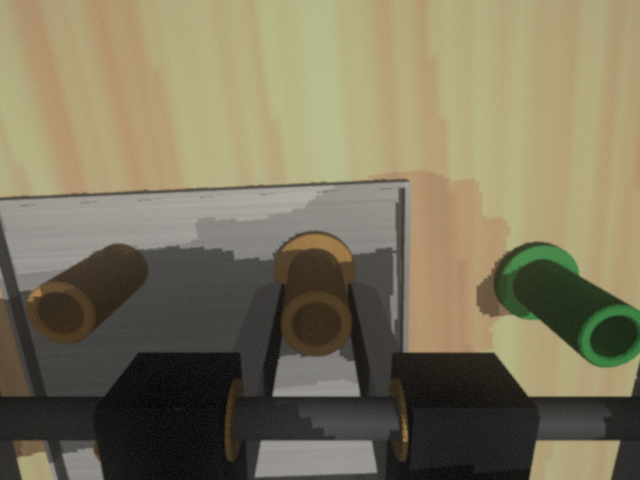

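```bash
python3 -m handwheel '{"jaw":[1,1,1,1,1],"linear":[[0,0,-0.02],[0,0,-0.04],[-0.004,-0.01,-0.06],[-0.02,-0.05,-0.06],[-0.035,-0.09,-0.06]],"dr":[[0,0,0],[0,0,0],[0,0,0],[0,0,0],[0,0,0]]}'
python3 -c "
from h import *
p=f2w(-.065,-.0006)
goto(*p,.27)
"
```

```text
time: 5.82
position: [0.5437, -0.0701, 0.3086]
eef_rot: [[0.994, -0.106, 0.001], [-0.106, -0.994, -0.0], [0.001, 0.0, -1.0]]
force: [0.3, 0.7, -3.2]
grip_width: 0.0292
lin [-0.0785 -0.2168  0.0385] dr [ 0.0001 -0.0013 -0.0005] tool in fixture [ 0.0133 -0.2175] z 0.3086 grasp z 0.1286 F [ 0.26 -0.69  3.22] t 5.825
```

```bash
python3 -m handwheel '{"jaw":[1,1,1,1,1],"linear":[[-0.02,-0.055,0.0],[-0.04,-0.11,0],[-0.06,-0.165,0.01],[-0.078,-0.214,0.015],[-0.078,-0.214,0.02]],"dr":[[0,0,0],[0,0,0],[0,0,0],[0,0,0],[0,0,0]]}'
python3 -m handwheel '{"jaw":[1,1],"linear":[[0,0,0],[0,0,0]],"dr":[[0,0,0],[0,0,0]]}'
python3 -c "
from h import *
p=f2w(-.065,-.0006)
goto(*p,.2556)
for n in ('wrist','side','scene'):
  w=snapshot(n);cv2.imwrite('pics/%s5.png'%n,w['color']);np.savez('%s5.npz'%n,**{k:w[k] for k in w})
  if n=='side': crop(w,220,150,360,260,5,'side5c.png')
  if n=='scene': crop(w,310,190,410,300,6,'scene5c.png')
"
```

```text
time: 6.45
position: [0.4876, 0.1536, 0.2884]
eef_rot: [[0.995, -0.099, 0.001], [-0.099, -0.995, 0.001], [0.001, -0.001, -1.0]]
force: [1.2, -1.5, -2.9]
grip_width: 0.0298
time: 6.7
position: [0.4896, 0.1483, 0.2876]
eef_rot: [[0.994, -0.107, 0.0], [-0.107, -0.994, -0.0], [0.0, 0.0, -1.0]]
force: [0.0, -0.8, -3.2]
grip_width: 0.0297
lin [-0.0016 -0.0054  0.032 ] dr [ 0.0003 -0.0005 -0.0019] tool in fixture [-0.0635 -0.006 ] z 0.2876 grasp z 0.1076 F [0.09 0.78 3.15] t 6.7
```

View pics/wrist5.png

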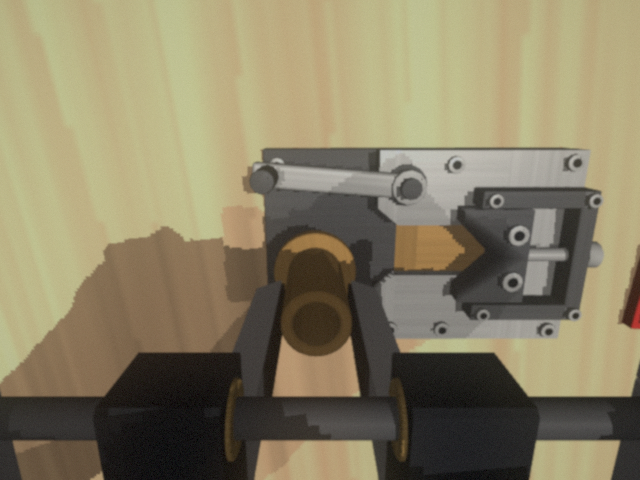

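View pics/side5c.png

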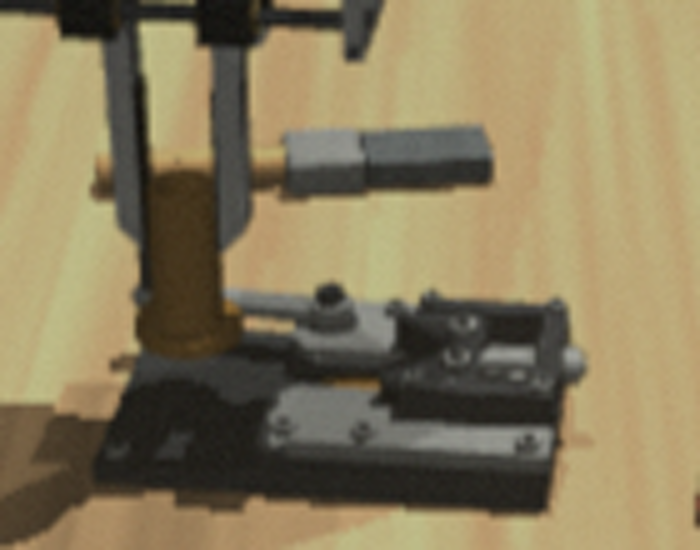

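```bash
python3 - <<'E'
from h import *
w=dict(np.load("wrist5.npz"));w["color"]=cv2.convertScaleAbs(w["color"],alpha=1.6)
crop(w,240,140,480,320,3.3,"w5c.png")
E
```

```text
(no output)
```

View pics/w5c.png

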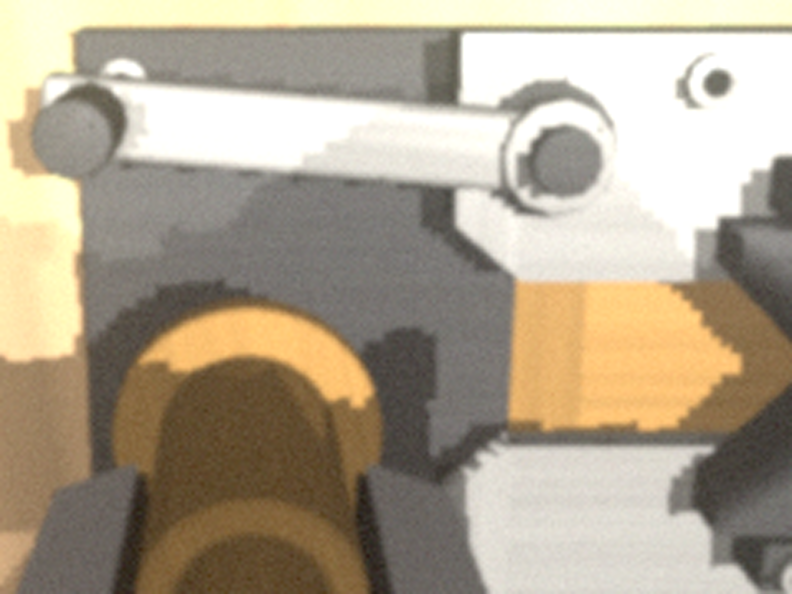

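```bash
python3 - <<'E'
from h import *
np.set_printoptions(precision=4,suppress=True)
w=dict(np.load("wrist5.npz"))
C=lambda x,y:((x+.5)/3.3-.5+240,(y+.5)/3.3-.5+140)
for n,p,z in (("up",(600,282),.028),("low",(600,443),.028),("pivot",(566,160),.042),("knob",(73,135),.062),("flange top",(247,303),.0515),("fl",(112,435),.0515),("fr",(382,435),.0515),("ringtop",(252,497),.1135),("ring l",(133,610),.1135),("rr",(372,610),.1135)):
    q=onz(w,*C(*p),z);print(n,w2f(q),q)
s=state();print(w2f(s["position"]),s["position"])
E
```

```text
up [0.0009 0.0152] [0.5558 0.1626 0.028 ]
low [ 0.003 -0.016] [0.5546 0.1314 0.028 ]
pivot [-0.0099  0.0397] [0.5476 0.1881 0.042 ]
knob [-0.0897  0.0467] [0.469  0.2034 0.062 ]
flange top [-0.0634  0.0176] [0.4921 0.1717 0.0515]
fl [-0.0864 -0.0055] [0.4668 0.1512 0.0515]
fr [-0.0406 -0.0057] [0.5124 0.1462 0.0515]
ringtop [-0.0627  0.009 ] [0.4919 0.1632 0.1135]
ring l [-0.0777 -0.0062] [0.4754 0.1496 0.1135]
rr [-0.0476 -0.0063] [0.5053 0.1463 0.1135]
[-0.0635 -0.0058] [0.4895 0.1485 0.2874]
```

```bash
python3 -m handwheel '{"jaw":[1,1,1,1],"linear":[[0,-0.0052,0.0],[0,-0.0052,0.015],[0,-0.0052,0.030],[0,-0.0052,0.030]],"dr":[[0,0,0],[0,0,0],[0,0,0],[0,0,0]]}'
python3 -c "
from h import *
p=f2w(-.0635,-.0006)
goto(*p,.2550)
"
```

```text
time: 7.35
position: [0.4893, 0.1543, 0.2555]
eef_rot: [[0.994, -0.105, -0.003], [-0.105, -0.994, -0.0], [-0.003, 0.001, -1.0]]
force: [0.5, -0.6, -3.5]
grip_width: 0.0296
lin [0.0009 0.0006 0.0005] dr [0.0007 0.0027 0.    ] tool in fixture [-0.0644 -0.    ] z 0.2555 grasp z 0.0755 F [0.61 0.51 3.48] t 7.35
```

Feel for the ledge.

```bash
for i in 1; do python3 -m handwheel '{"jaw":[1,1],"linear":[[0,0.0005,0.0005],[0,0.0005,0.0005]],"dr":[[0,0,0],[0,0,0]]}'
python3 -m handwheel '{"jaw":[1,1],"linear":[[0,0,0.0007],[0,0,0.0007]],"dr":[[0,0,0],[0,0,0]]}'; done
python3 -c "
from h import *
p=f2w(-.0635,-.0006)
goto(*p,.2550)
"
```

```text
time: 7.6
position: [0.4898, 0.154, 0.2569]
eef_rot: [[0.994, -0.105, 0.0], [-0.105, -0.994, 0.0], [0.0, -0.0, -1.0]]
force: [0.4, 0.8, -2.7]
grip_width: 0.0291
time: 7.85
position: [0.4898, 0.1539, 0.2561]
eef_rot: [[0.994, -0.105, 0.0], [-0.105, -0.994, 0.0], [0.0, -0.0, -1.0]]
force: [-0.1, -0.6, -3.6]
grip_width: 0.0294
lin [0.0004 0.0002 0.0011] dr [-0.0001 -0.0002 -0.0003] tool in fixture [-0.0639 -0.0004] z 0.2561 grasp z 0.0761 F [0.01 0.56 3.61] t 7.85
```

```bash
python3 -m handwheel '{"jaw":[1,1],"linear":[[0,0,0.001],[0,0,0.001]],"dr":[[0,0,0],[0,0,0]]}'
python3 -m handwheel '{"jaw":[1,1],"linear":[[0,0,0.0008],[0,0,0.0008]],"dr":[[0,0,0],[0,0,0]]}'
python3 -c "
from h import *
p=f2w(-.0635,-.0006)
goto(*p,.2550)
"
```

```text
time: 8.1
position: [0.4897, 0.154, 0.2549]
eef_rot: [[0.994, -0.105, -0.0], [-0.105, -0.994, 0.0], [-0.0, -0.0, -1.0]]
force: [0.5, -0.4, -4.1]
grip_width: 0.0293
time: 8.35
position: [0.4897, 0.1539, 0.2541]
eef_rot: [[0.994, -0.105, -0.0], [-0.105, -0.994, -0.0], [-0.0, 0.0, -1.0]]
force: [-0.3, -0.2, -3.5]
grip_width: 0.0294
lin [ 0.0004  0.0002 -0.0009] dr [ 0.      0.0002 -0.0002] tool in fixture [-0.0639 -0.0004] z 0.2541 grasp z 0.0741 F [-0.26  0.25  3.46] t 8.35
```

```bash
python3 -m handwheel '{"jaw":[1,1],"linear":[[0,0,0.0005],[0,0,0.0005]],"dr":[[0,0,0],[0,0,0]]}'
python3 -m handwheel '{"jaw":[1,1],"linear":[[0,0,0.0005],[0,0,0.0005]],"dr":[[0,0,0],[0,0,0]]}'
python3 -c "
from h import *
p=f2w(-.0635,-.0006)
goto(*p,.2550)
"
```

```text
time: 8.6
position: [0.4897, 0.1541, 0.2539]
eef_rot: [[0.994, -0.105, 0.0], [-0.105, -0.994, 0.0], [0.0, -0.0, -1.0]]
force: [-3.0, -0.2, 3.5]
grip_width: 0.0295
time: 8.85
position: [0.4897, 0.1543, 0.2538]
eef_rot: [[0.994, -0.105, 0.0], [-0.105, -0.994, -0.0], [0.0, 0.0, -1.0]]
force: [-5.8, -1.0, 14.4]
grip_width: 0.0295
lin [ 0.0005  0.0006 -0.0012] dr [ 0.     -0.0002  0.0001] tool in fixture [-0.064 -0.   ] z 0.2538 grasp z 0.0738 F [ -5.69   1.66 -14.44] t 8.85
```

```bash
python3 -m handwheel '{"jaw":[1,1,1,1,1],"linear":[[0,0.0003,-0.002],[0.01,0.0003,-0.002],[0.02,0.0003,-0.002],[0.03,0.0003,-0.002],[0.03,0.0003,-0.002]],"dr":[[0,0,0],[0,0,0],[0,0,0],[0,0,0],[0,0,0]]}'
python3 -c "
from h import *
p=f2w(-.0635,-.0006)
goto(*p,.2550)
"
```

```text
time: 9.48
position: [0.5203, 0.1503, 0.2549]
eef_rot: [[0.994, -0.106, -0.0], [-0.106, -0.994, 0.0], [-0.0, -0.0, -1.0]]
force: [0.2, 0.2, -3.4]
grip_width: 0.0296
lin [-0.0304 -0.0002 -0.0001] dr [-0.0003  0.0002 -0.001 ] tool in fixture [-0.0331 -0.0008] z 0.2549 grasp z 0.0749 F [ 0.18 -0.22  3.41] t 9.475
```

```bash
python3 -m handwheel '{"jaw":[1,1,1,1,1],"linear":[[0.004,-0.0003,0],[0.008,-0.0003,0],[0.012,-0.0003,0],[0.016,-0.0003,0],[0.018,-0.0003,0]],"dr":[[0,0,0.001],[0,0,0.001],[0,0,0.001],[0,0,0.001],[0,0,0.001]]}'
python3 -c "
from h import *
p=f2w(-.0635,-.0006)
goto(*p,.2550)
w=snapshot('wrist');cv2.imwrite('pics/w6.png',w['color'])
"
```

```text
time: 10.1
position: [0.5378, 0.149, 0.2553]
eef_rot: [[0.994, -0.106, 0.0], [-0.106, -0.994, 0.0], [0.0, -0.0, -1.0]]
force: [-2.5, 0.6, 1.3]
grip_width: 0.0293
lin [-0.0479  0.0004  0.0003] dr [-0.0002 -0.0003 -0.0012] tool in fixture [-0.0156 -0.0003] z 0.2553 grasp z 0.0753 F [-2.53 -0.32 -1.29] t 10.1
```

View pics/w6.png

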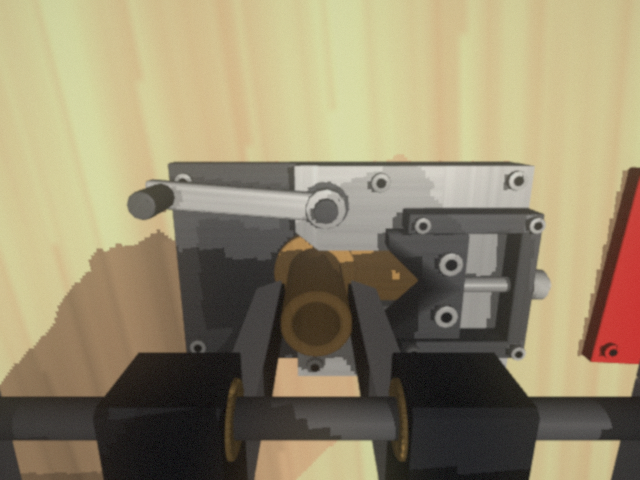

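```bash
python3 -m handwheel '{"jaw":[1,1,1,1,1],"linear":[[0.003,0,0],[0.006,0,0],[0.009,0,0],[0.012,0,0],[0.012,0,0]],"dr":[[0,0,0],[0,0,0],[0,0,0],[0,0,0],[0,0,0]]}'
python3 -c "
from h import *
goto(*f2w(.010,-.0005),.2555)
"
```

```text
time: 10.78
position: [0.5497, 0.1476, 0.2552]
eef_rot: [[0.994, -0.106, 0.0], [-0.106, -0.994, 0.0], [0.0, -0.0, -1.0]]
force: [0.4, -0.4, 1.5]
grip_width: 0.0293
lin [ 0.0136  0.0001 -0.0003] dr [-0.0002 -0.0005 -0.0013] tool in fixture [-0.0036 -0.0004] z 0.2552 grasp z 0.0752 F [ 0.43  0.37 -1.48] t 10.775
```

```bash
python3 -m handwheel '{"jaw":[1,1,1,1,1],"linear":[[0.003,0,0],[0.006,0,0],[0.009,0,0],[0.012,0,0],[0.0135,0,0]],"dr":[[0,0,0],[0,0,0],[0,0,0],[0,0,0],[0,0,0]]}'
python3 -m handwheel '{"jaw":[1,1],"linear":[[0.001,0,0],[0.001,0,0]],"dr":[[0,0,0],[0,0,0]]}'
python3 -m handwheel '{"jaw":[1,1],"linear":[[0.001,0,0],[0.001,0,0]],"dr":[[0,0,0],[0,0,0]]}'
python3 -c "
from h import *
goto(*f2w(.010,-.0005),.2555)
"
```

```text
time: 11.4
position: [0.563, 0.1462, 0.2551]
eef_rot: [[0.994, -0.106, -0.0], [-0.106, -0.994, 0.0], [-0.0, -0.0, -1.0]]
force: [-3.1, 0.5, 1.8]
grip_width: 0.0293
time: 11.65
position: [0.5639, 0.1461, 0.2552]
eef_rot: [[0.994, -0.106, 0.0], [-0.106, -0.994, 0.0], [0.0, -0.0, -1.0]]
force: [-1.5, 0.2, 1.7]
grip_width: 0.0294
time: 11.9
position: [0.5649, 0.146, 0.2552]
eef_rot: [[0.994, -0.106, 0.0], [-0.106, -0.994, 0.0], [0.0, -0.0, -1.0]]
force: [-2.3, 0.4, 1.7]
grip_width: 0.0296
lin [-0.0017  0.0001 -0.0003] dr [-0.0001 -0.0001 -0.0012] tool in fixture [ 0.0117 -0.0004] z 0.2552 grasp z 0.0752 F [-2.29 -0.12 -1.72] t 11.9
```

```bash
python3 -m handwheel '{"jaw":[1,1],"linear":[[0.0005,0,0],[0.0005,0,0]],"dr":[[0,0,0],[0,0,0]]}' | grep -E 'force|posi'
python3 -m handwheel '{"jaw":[1,1],"linear":[[0.0005,0,0],[0.0005,0,0]],"dr":[[0,0,0],[0,0,0]]}'| grep -E 'force|posi'
python3 -m handwheel '{"jaw":[1,1],"linear":[[0.0005,0,0],[0.0005,0,0]],"dr":[[0,0,0],[0,0,0]]}'| grep -E 'force|posi'
```

```text
position: [0.5653, 0.1459, 0.2551]
force: [-2.5, 0.2, 1.6]
position: [0.5658, 0.1459, 0.2551]
force: [-3.0, 0.6, 1.1]
position: [0.5663, 0.1458, 0.2551]
force: [-2.5, 0.8, 1.5]
```

```bash
python3 -m handwheel '{"jaw":[1,1],"linear":[[0.0005,0,0],[0.0005,0,0]],"dr":[[0,0,0],[0,0,0]]}' | grep -E 'force|posi'
python3 -m handwheel '{"jaw":[1,1],"linear":[[0.0005,0,0],[0.0005,0,0]],"dr":[[0,0,0],[0,0,0]]}'| grep -E 'force|posi'
```

```text
position: [0.5669, 0.1458, 0.2552]
force: [-2.5, 0.3, 1.8]
position: [0.5673, 0.1457, 0.2552]
force: [-1.8, 1.0, 1.8]
```

```bash
python3 -m handwheel '{"jaw":[1,1],"linear":[[0.0006,0,0],[0.0006,0,0]],"dr":[[0,0,0],[0,0,0]]}' | grep -E 'force|posi'
```

```text
position: [0.568, 0.1456, 0.2552]
force: [-2.1, -0.1, 2.1]
```

```bash
python3 -m handwheel '{"jaw":[1,1],"linear":[[0.0006,0,0],[0.0006,0,0]],"dr":[[0,0,0],[0,0,0]]}' | grep -E 'force|posi'
```

```text
position: [0.5685, 0.1456, 0.2551]
force: [-1.9, 0.9, 1.3]
```

```bash
python3 -m handwheel '{"jaw":[1,1],"linear":[[0.0006,0,0],[0.0006,0,0]],"dr":[[0,0,0],[0,0,0]]}' | grep -E 'force|posi'
```

```text
position: [0.5691, 0.1455, 0.2552]
force: [-2.2, -0.2, 2.4]
```

```bash
python3 -m handwheel '{"jaw":[1,1],"linear":[[0.0006,0,0],[0.0006,0,0]],"dr":[[0,0,0],[0,0,0]]}' | grep -E 'force|posi'; python3 -c "
from h import *
goto(*f2w(.010,-.0005),.2555)
w=snapshot('wrist');cv2.imwrite('pics/w7.png',w['color'][150:400,200:560])
w=snapshot('side');crop(w,220,150,360,260,5,'side7c.png')
"
```

```text
position: [0.5697, 0.1455, 0.2552]
force: [-2.0, 0.3, 2.0]
lin [-0.0066  0.0001 -0.0003] dr [-0.0001  0.     -0.0012] tool in fixture [ 0.0166 -0.0004] z 0.2552 grasp z 0.0752 F [-2.01 -0.08 -1.98] t 14.15
```

View pics/w7.png

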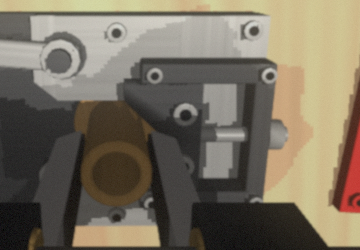

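View pics/side7c.png

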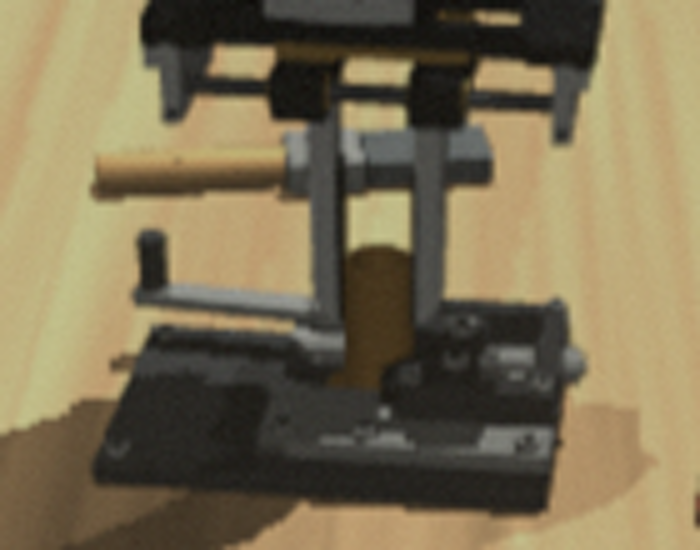

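The bush is upright in the slot, flange under the plate, and the fingers are clear above the bracket. I'll keep feeling for the vee.

```bash
python3 -m handwheel '{"jaw":[1,1],"linear":[[0.0006,0,0],[0.0006,0,0]],"dr":[[0,0,0],[0,0,0]]}' | grep -E 'force|posi'
```

```text
position: [0.5703, 0.1454, 0.2552]
force: [-1.9, 0.3, 2.1]
```

```bash
python3 -m handwheel '{"jaw":[1,1],"linear":[[0.0006,0,0],[0.0006,0,0]],"dr":[[0,0,0],[0,0,0]]}' | grep -E 'force|posi'
```

```text
position: [0.5709, 0.1454, 0.2552]
force: [-2.8, 0.8, 0.8]
```

```bash
python3 -m handwheel '{"jaw":[1,1],"linear":[[0.0005,0,0],[0.0005,0,0]],"dr":[[0,0,0],[0,0,0]]}' | grep -E 'force|posi'
```

```text
position: [0.5714, 0.1453, 0.2552]
force: [-2.9, -0.4, 1.5]
```

```bash
python3 -m handwheel '{"jaw":[1,1],"linear":[[0.0006,0,0],[0.0006,0,0]],"dr":[[0,0,0],[0,0,0]]}' | grep -E 'force|posi'
```

```text
position: [0.572, 0.1452, 0.2551]
force: [-2.0, 0.6, 1.3]
```

```bash
python3 -m handwheel '{"jaw":[1,1],"linear":[[0.0006,0,0],[0.0006,0,0]],"dr":[[0,0,0],[0,0,0]]}' | grep -E 'force|posi'
```

```text
position: [0.5726, 0.1452, 0.2552]
force: [-1.7, 0.1, 1.5]
```

```bash
python3 -m handwheel '{"jaw":[1,1],"linear":[[0.0006,0,0],[0.0006,0,0]],"dr":[[0,0,0],[0,0,0]]}' | grep -E 'force|posi'
```

```text
position: [0.573, 0.1452, 0.2551]
force: [-3.1, 1.0, 2.7]
```

```bash
python3 -m handwheel '{"jaw":[1,1],"linear":[[0.0003,0,0],[0.0003,0,0]],"dr":[[0,0,0],[0,0,0]]}' | grep -E 'force|posi'
```

```text
position: [0.5732, 0.1452, 0.2551]
force: [-6.2, 2.3, 3.6]
```

```bash
python3 -m handwheel '{"jaw":[1,1],"linear":[[0.0003,0,0],[0.0003,0,0]],"dr":[[0,0,0],[0,0,0]]}' | grep -E 'force|posi'
```

```text
position: [0.5734, 0.1453, 0.255]
force: [-7.3, 1.5, 4.6]
```

```bash
python3 -m handwheel '{"jaw":[1,1],"linear":[[0.0003,0,0],[0.0003,0,0]],"dr":[[0,0,0],[0,0,0]]}' | grep -E 'force|posi'
```

```text
position: [0.5735, 0.1453, 0.255]
force: [-9.5, 1.6, 5.1]
```

```bash
python3 -m handwheel '{"jaw":[1,1],"linear":[[0.0002,0,0],[0.0002,0,0]],"dr":[[0,0,0],[0,0,0]]}' | grep -E 'force|posi'; python3 -c "
from h import *
for i in range(3):
  goto(*f2w(.010,-.0005),.2555); w=snapshot('wrist')
cv2.imwrite('pics/w8.png',w['color'][150:400,200:560])"
```

```text
position: [0.5736, 0.1453, 0.255]
force: [-9.8, 1.4, 6.5]
lin [-0.0104  0.0004 -0.0005] dr [ 0.0003  0.0019 -0.0008] tool in fixture [ 0.0204 -0.0002] z 0.255 grasp z 0.075 F [-9.94 -0.33 -6.43] t 16.75
lin [-0.0104  0.0003 -0.0005] dr [ 0.0004  0.0019 -0.0008] tool in fixture [ 0.0204 -0.0002] z 0.255 grasp z 0.075 F [-9.39 -0.71 -6.53] t 16.8
lin [-0.0104  0.0003 -0.0005] dr [ 0.0004  0.0019 -0.0008] tool in fixture [ 0.0204 -0.0002] z 0.255 grasp z 0.075 F [-9.88  0.52 -5.4 ] t 16.85
```

```bash
python3 -m handwheel '{"jaw":[1,1,1],"linear":[[0.0003,0,0],[0.0003,0,0],[0.0003,0,0]],"dr":[[0,0,0],[0,0,0],[0,0,0]]}' | grep -E 'force|posi'; python3 -c "
from h import *
for i in range(3):
  goto(*f2w(.010,-.0005),.2555); w=snapshot('wrist')"
```

```text
position: [0.5737, 0.1453, 0.2549]
force: [-11.0, 1.0, 6.7]
lin [-0.0106  0.0004 -0.0005] dr [ 0.0005  0.0023 -0.0007] tool in fixture [ 0.0206 -0.0001] z 0.2549 grasp z 0.0749 F [-11.07   0.13  -6.65] t 17.275
lin [-0.0106  0.0004 -0.0005] dr [ 0.0005  0.0023 -0.0007] tool in fixture [ 0.0206 -0.0001] z 0.2549 grasp z 0.0749 F [-11.32  -0.13  -6.8 ] t 17.325
lin [-0.0106  0.0004 -0.0005] dr [ 0.0005  0.0023 -0.0007] tool in fixture [ 0.0206 -0.0002] z 0.2549 grasp z 0.0749 F [-10.92  -0.15  -6.34] t 17.375
```

```bash
python3 -m handwheel '{"jaw":[1,1,0.5,0.5,0.5],"linear":[[-0.0007,0,0],[-0.0007,0,0],[-0.0007,0,0],[-0.0007,0,0],[-0.0007,0,0]],"dr":[[0,0,0],[0,0,0],[0,0,0],[0,0,0],[0,0,0]]}'; python3 -c "
from h import *
goto(*f2w(.010,-.0005),.2555); w=snapshot('wrist')
cv2.imwrite('pics/w9.png',w['color'])"
```

```text
time: 18.05
position: [0.5741, 0.1449, 0.2552]
eef_rot: [[0.994, -0.107, 0.0], [-0.107, -0.994, 0.0], [0.0, -0.0, -1.0]]
force: [-0.1, 0.1, -0.2]
grip_width: 0.0467
lin [-0.0109  0.     -0.0003] dr [-0.0001 -0.0004 -0.0014] tool in fixture [ 0.0209 -0.0005] z 0.2552 grasp z 0.0752 F [-0.15 -0.05  0.24] t 18.05
```

View pics/w9.png

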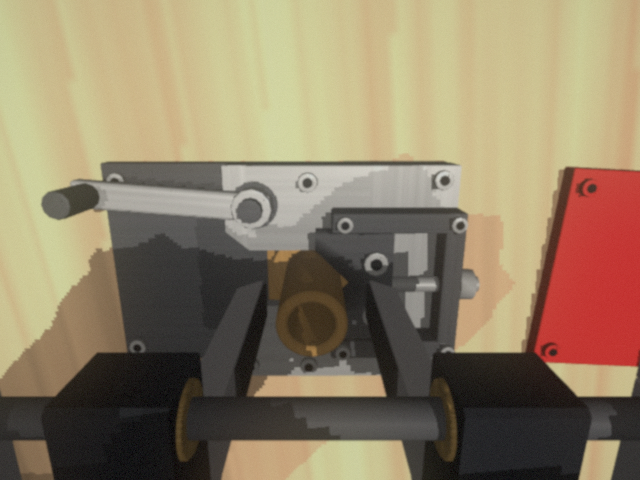

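```bash
python3 -m handwheel '{"jaw":[0.5,0.5,0.5,0.5,0.5],"linear":[[0,0,-0.02],[0,0,-0.05],[-0.04,-0.015,-0.05],[-0.08,-0.035,-0.05],[-0.11,-0.047,-0.05]],"dr":[[0,0,0],[0,0,0],[0,0,0],[0,0,0],[0,0,0]]}'; python3 -c "
from h import *
goto(*f2w(-.0892,.0467),.2512); w=snapshot('side')
crop(w,220,150,360,260,5,'side10c.png')"
```

```text
time: 18.73
position: [0.4681, 0.2046, 0.3066]
eef_rot: [[0.994, -0.105, 0.001], [-0.105, -0.994, 0.0], [0.001, -0.0, -1.0]]
force: [0.3, 0.2, -1.0]
grip_width: 0.047
lin [0.0015 0.001  0.0554] dr [-0.0004 -0.0014 -0.    ] tool in fixture [-0.0907  0.0477] z 0.3066 grasp z 0.1266 F [ 0.3  -0.26  1.03] t 18.725
```

View pics/side10c.png

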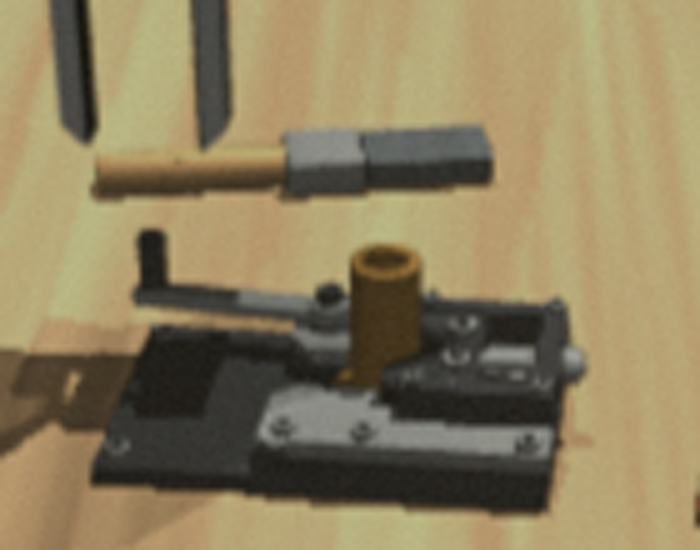

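The bush is upright and stays put. Next I lower over the knob and grip it.

```bash
python3 -m handwheel '{"jaw":[0.5,0.5,0.5,0.5,0.5],"linear":[[0,-0.001,0.02],[0.0005,0,0.04],[0.0005,0.0005,0.0545],[0.0005,0.0005,0.0545],[0.0005,0.0005,0.0545]],"dr":[[0,0,0],[0,0,0],[0,0,0],[0,0,0],[0,0,0]]}'; python3 -c "
from h import *
goto(*f2w(-.0892,.0467),.2512); w=snapshot('wrist')
cv2.imwrite('pics/w11.png',w['color'])"
```

```text
time: 19.4
position: [0.4702, 0.2031, 0.2514]
eef_rot: [[0.994, -0.106, 0.001], [-0.106, -0.994, 0.0], [0.001, -0.0, -1.0]]
force: [0.7, -0.8, -0.1]
grip_width: 0.0469
lin [-0.0007 -0.0002  0.0002] dr [-0.0005 -0.0006 -0.0011] tool in fixture [-0.0885  0.0465] z 0.2514 grasp z 0.0714 F [0.76 0.7  0.13] t 19.4
```

View pics/w11.png

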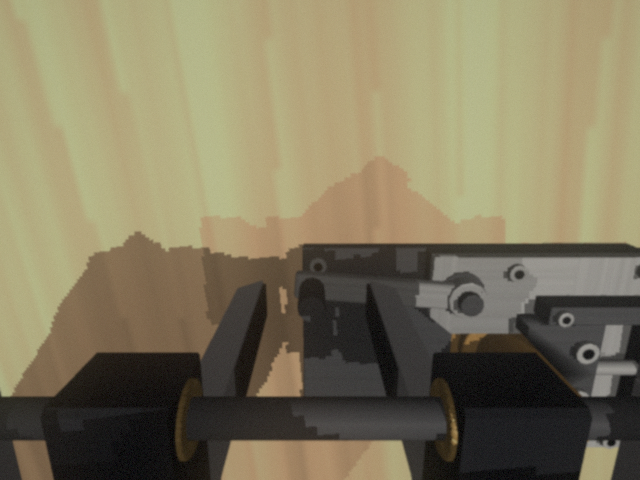

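```bash
python3 -m handwheel '{"jaw":[1,1,1,1,1],"linear":[[-0.0005,0,0],[-0.0005,0,0],[-0.0005,0,0],[-0.0005,0,0],[-0.0005,0,0]],"dr":[[0,0,0],[0,0,0],[0,0,0],[0,0,0],[0,0,0]]}'; python3 -c "
from h import *
goto(*f2w(-.0892,.0467),.2512)
th0=np.arccos(-6.8/80)
for th in np.arange(1.656,-.05,-.2).tolist()+[0,-.02]:
  k=np.array([-9.5,40])+80*np.array([-np.sin(th),-np.cos(th)]); print(round(th,3),np.round(k-[-89.2,46.8],1))
"
```

```text
time: 20.08
position: [0.4686, 0.2033, 0.2505]
eef_rot: [[0.994, -0.106, -0.002], [-0.106, -0.994, -0.0], [-0.002, 0.001, -1.0]]
force: [-7.3, 0.9, 5.7]
grip_width: 0.012
lin [ 0.0008 -0.0003 -0.0007] dr [ 0.0005  0.0019 -0.0006] tool in fixture [-0.09    0.0464] z 0.2505 grasp z 0.0705 F [-7.39 -0.08 -5.72] t 20.075
1.656 [-0.  0.]
1.456 [  0.2 -16. ]
1.256 [  3.6 -31.6]
1.056 [ 10.1 -46.2]
0.856 [ 19.3 -59.2]
0.656 [ 30.9 -70.2]
0.456 [ 44.5 -78.6]
0.256 [ 59.4 -84.2]
0.056 [ 75.2 -86.7]
0 [ 79.7 -86.8]
-0.02 [ 81.3 -86.8]
```

```bash
python3 -m handwheel '{"jaw":[1,1,1,1,1],"linear":[[-0.0005,0.008,-0.0003],[0,0.016,-0.0003],[0.001,0.024,-0.0003],[0.003,0.0315,-0.0003],[0.003,0.0315,-0.0003]],"dr":[[0,0,0],[0,0,0],[0,0,0],[0,0,0],[0,0,0]]}'; python3 -c "
from h import *
k=np.array([-.0095,.04]);s=state();d=w2f(s['position'])-k
print(np.hypot(*d),np.arctan2(-d[0],-d[1]))
goto(0,0,0)
w=snapshot('wrist');cv2.imwrite('pics/w12.png',w['color'])"
```

```text
time: 20.7
position: [0.4686, 0.1705, 0.2507]
eef_rot: [[0.994, -0.107, -0.002], [-0.107, -0.994, -0.001], [-0.002, 0.001, -1.0]]
force: [-7.1, -0.7, 2.9]
grip_width: 0.0112
0.08147299866593209 1.24453916152326
lin [-0.4472  0.2193  0.2518] dr [ 0.0014  0.0018 -0.0018] tool in fixture [-0.0867  0.0139] z 0.2507 grasp z 0.0707 F [-7.03  1.51 -2.92] t 20.7
```

View pics/w12.png

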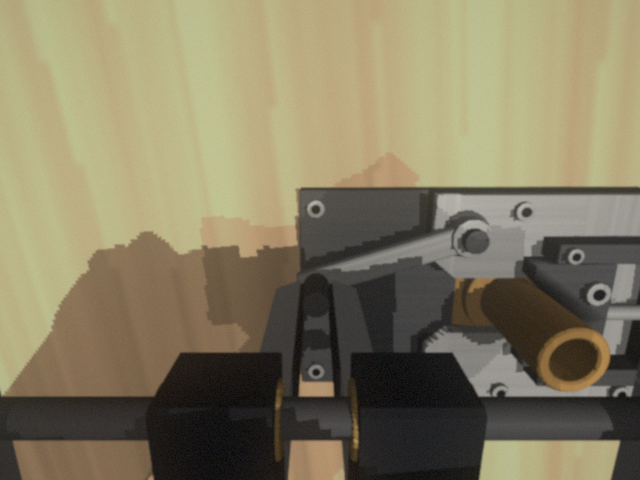

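```bash
python3 -c "
from h import *
w=snapshot('wrist');crop(w,250,240,390,345,5,'w12c.png')
for v in (275,285,290): print(w2f(onz(w,315,v,.062)))"
```

```text
[-0.08678942  0.02997153]
[-0.08680373  0.02526958]
[-0.08681096  0.02289324]
```

View pics/w12c.png

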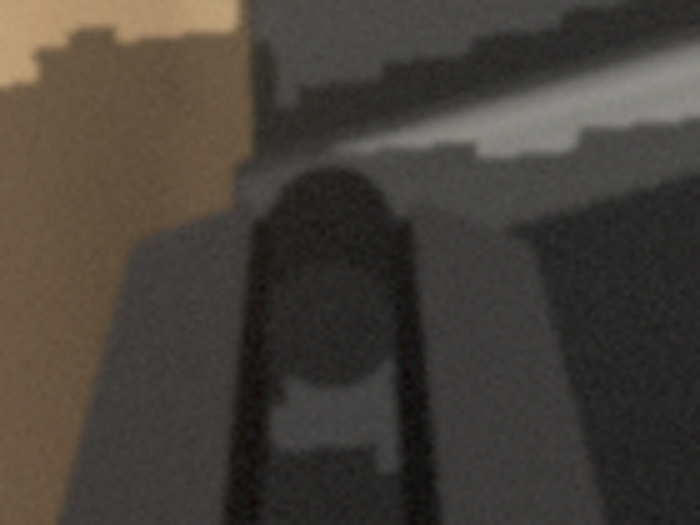

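```bash
python3 -m handwheel '{"jaw":[1,1,1,1,1],"linear":[[0.003,0.0075,0],[0.0063,0.0147,0],[0.0105,0.0215,0],[0.0154,0.0278,0],[0.0208,0.0336,0]],"dr":[[0,0,0],[0,0,0],[0,0,0],[0,0,0],[0,0,0]]}'; python3 -m handwheel '{"jaw":[1,1,1,1],"linear":[[0.006,0.0053,0],[0.0127,0.0098,0],[0.0196,0.0139,0],[0.0196,0.0139,0]],"dr":[[0,0,0],[0,0,0],[0,0,0],[0,0,0]]}'; python3 -c "
from h import *
k=np.array([-.0095,.04]);s=state();d=w2f(s['position'])-k
print(np.hypot(*d),np.arctan2(-d[0],-d[1]))
goto(0,0,0)
w=snapshot('wrist');cv2.imwrite('pics/w13.png',w['color'])"
```

```text
time: 21.42
position: [0.4847, 0.1345, 0.2504]
eef_rot: [[0.994, -0.106, -0.005], [-0.106, -0.994, -0.003], [-0.005, 0.004, -1.0]]
force: [-18.3, -10.2, 13.9]
grip_width: 0.0119
time: 21.92
position: [0.504, 0.118, 0.2505]
eef_rot: [[0.994, -0.108, -0.002], [-0.108, -0.994, -0.002], [-0.002, 0.003, -1.0]]
force: [-4.9, -9.1, 2.3]
grip_width: 0.0118
0.0829899536462971 0.4540984513720659
lin [-0.4878  0.1711  0.2519] dr [ 0.0027  0.0021 -0.003 ] tool in fixture [-0.0459 -0.0346] z 0.2505 grasp z 0.0705 F [-3.89  9.54 -2.31] t 21.925
```

View pics/w13.png

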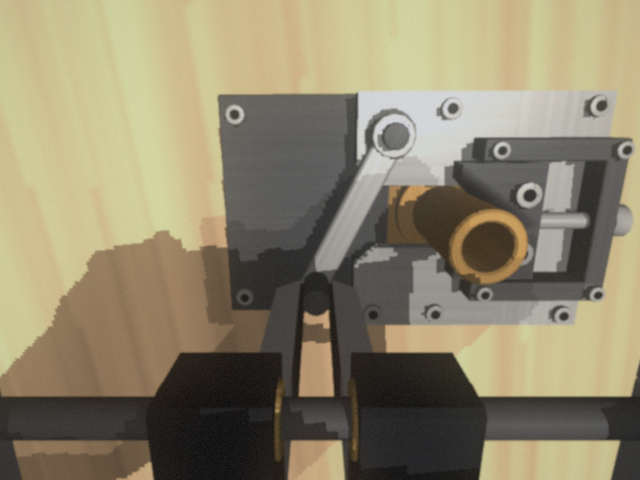

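```bash
python3 -m handwheel '{"jaw":[1,1,1,1,1],"linear":[[0.0075,0.0028,0],[0.015,0.005,0],[0.021,0.0061,0],[0.027,0.0067,0],[0.032,0.007,0]],"dr":[[0,0,0],[0,0,0],[0,0,0],[0,0,0],[0,0,0]]}'; python3 -m handwheel '{"jaw":[1,1,1],"linear":[[0.003,0,0],[0.004,0,0],[0.004,0,0]],"dr":[[0,0,0],[0,0,0],[0,0,0]]}'; python3 -c "
from h import *
k=np.array([-.0095,.04]);s=state();d=w2f(s['position'])-k
print(np.hypot(*d),np.arctan2(-d[0],-d[1]))
goto(0,0,0)
w=snapshot('wrist');cv2.imwrite('pics/w14.png',w['color'])"
```

```text
time: 22.6
position: [0.5351, 0.1084, 0.2506]
eef_rot: [[0.994, -0.107, -0.002], [-0.107, -0.994, -0.002], [-0.002, 0.002, -1.0]]
force: [-3.9, -4.3, 1.3]
grip_width: 0.0115
time: 22.98
position: [0.5388, 0.1083, 0.2505]
eef_rot: [[0.994, -0.107, -0.002], [-0.107, -0.994, -0.001], [-0.002, 0.001, -1.0]]
force: [-4.6, -4.5, 0.2]
grip_width: 0.0117
0.0805873830529464 0.009715457817834854
lin [-0.5237  0.1649  0.2517] dr [ 0.0014  0.0018 -0.0018] tool in fixture [-0.0103 -0.0406] z 0.2505 grasp z 0.0705 F [-4.14  4.99 -0.21] t 22.975
```

View pics/w14.png

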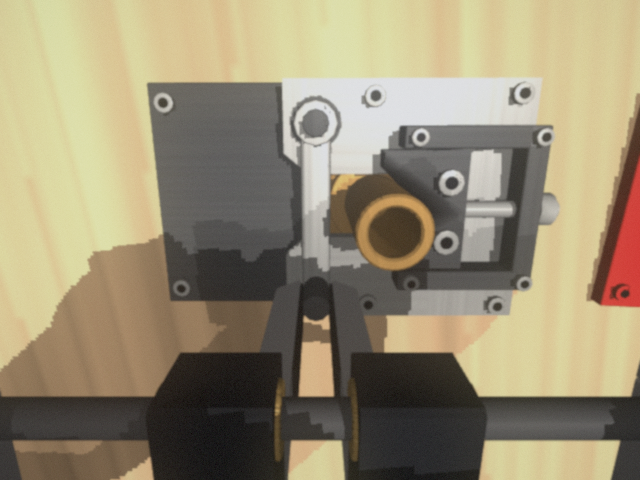

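```bash
python3 -m handwheel '{"jaw":[1,1,1],"linear":[[0.001,0,0],[0.002,0,0],[0.002,0,0]],"dr":[[0,0,0],[0,0,0],[0,0,0]]}'; python3 -c "
from h import *
goto(0,0,0)"
```

```text
time: 23.4
position: [0.5397, 0.1084, 0.2503]
eef_rot: [[0.994, -0.106, -0.005], [-0.106, -0.994, -0.002], [-0.005, 0.002, -1.0]]
force: [-15.3, -4.2, 9.1]
grip_width: 0.0116
lin [-0.524   0.1645  0.2532] dr [ 0.0024  0.0047 -0.0012] tool in fixture [-0.0094 -0.0404] z 0.2503 grasp z 0.0703 F [-14.82   5.85  -9.  ] t 23.4
```

```bash
python3 -m handwheel '{"jaw":[1,0.7,0.7,0.7,0.7],"linear":[[-0.0008,0,0],[-0.0008,0,0],[-0.0008,0,0],[-0.0008,0,0],[-0.0008,0,0]],"dr":[[0,0,0],[0,0,0],[0,0,0],[0,0,0],[0,0,0]]}'; python3 -m handwheel '{"jaw":[0.7,0.7,0.7,0.7,0.7],"linear":[[0,0,-0.02],[0,0,-0.05],[0,0.02,-0.09],[0,0.05,-0.12],[0,0.05,-0.12]],"dr":[[0,0,0],[0,0,0],[0,0,0],[0,0,0],[0,0,0]]}'; python3 -c "
from h import *
goto(0,0,0)
w=snapshot('wrist');cv2.imwrite('pics/w15.png',w['color']);np.savez('w15.npz',**{k:w[k] for k in w})
w=snapshot('side');crop(w,220,150,360,260,5,'side15c.png');cv2.imwrite('pics/side15.png',w['color'])
"
```

```text
time: 24.02
position: [0.5405, 0.1089, 0.251]
eef_rot: [[0.994, -0.106, 0.0], [-0.106, -0.994, 0.0], [0.0, -0.0, -1.0]]
force: [-0.3, -0.0, 0.6]
grip_width: 0.0284
time: 24.65
position: [0.5355, 0.0575, 0.3741]
eef_rot: [[0.994, -0.109, 0.004], [-0.109, -0.994, -0.001], [0.004, 0.0, -1.0]]
force: [0.7, 0.5, -0.4]
grip_width: 0.0286
lin [-0.5276  0.1155  0.3718] dr [ 0.0004 -0.0044 -0.0042] tool in fixture [-0.0083 -0.0915] z 0.3741 grasp z 0.1941 F [ 0.67 -0.57  0.36] t 24.65
```

View pics/w15.png

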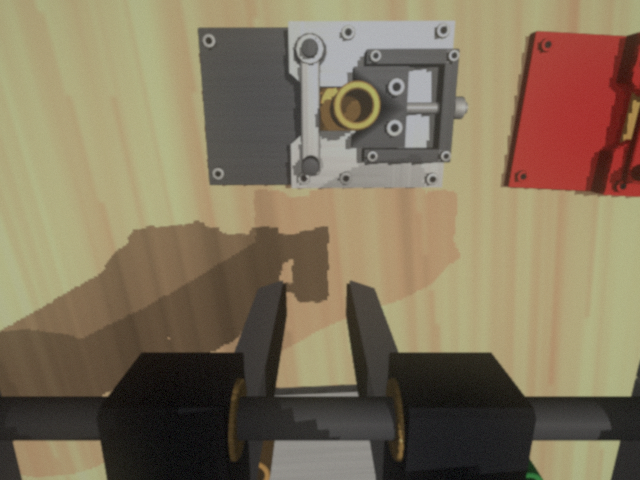

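View pics/side15.png

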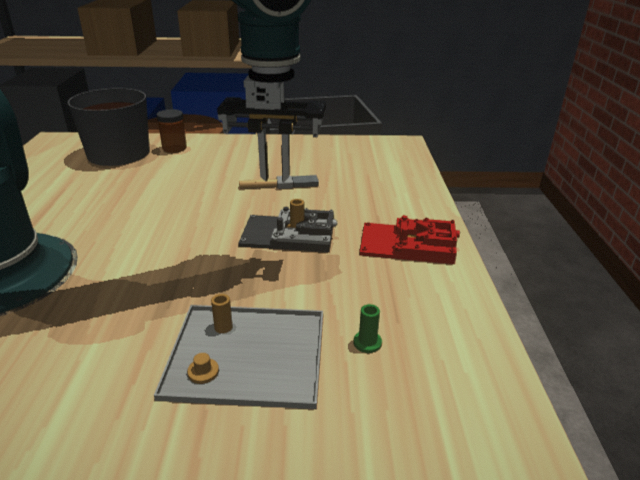

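```bash
python3 -c "
from h import *
w=snapshot('wrist');crop(w,190,15,470,200,2.8,'w16c.png');np.savez('w16.npz',**{k:w[k] for k in w})"
```

```text
(no output)
```

View pics/w16c.png

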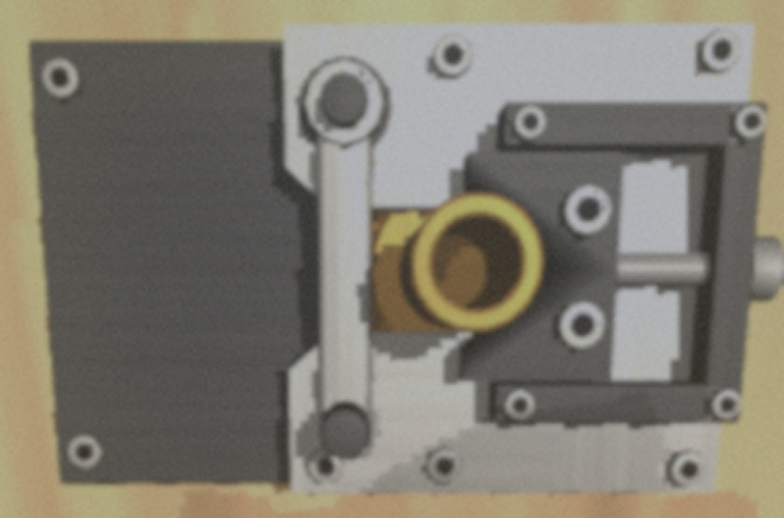

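```bash
python3 -c "
from h import *
w=dict(np.load('w16.npz'))
C=lambda x,y:((x+.5)/2.8-.5+190,(y+.5)/2.8-.5+15)
k=w2f(onz(w,*C(347,431),.062));p=w2f(onz(w,*C(345,98),.042));b=w2f(onz(w,*C(477,262),.082))
print(k,p,b,'angle',np.arctan2(-(k-p)[0],-(k-p)[1]), 'apex')
goto(0,0,0)"
```

```text
[-0.00943114 -0.03972549] [-0.00970323  0.0398887 ] [ 0.01988762 -0.00031088] angle -0.0034175994639092703 apex
lin [-0.5255  0.116   0.3711] dr [-0.0002  0.0001 -0.0006] tool in fixture [-0.0091 -0.0893] z 0.371 grasp z 0.191 F [-0.94  0.19  0.05] t 24.8
```

The keeper angle reads about 0. The bush axis measures x = 19.9 mm, y = -0.3 mm, and the robot is clear of everything.

```bash
python3 -c "
from plant import *
print(sign_off())"
```

```text
the job is handed in; nothing more can be done
None
```

The bush is loaded in the hold-down fixture with the keeper shut, and I handed the job in at about 25 s of the 72 s. The hand-in reported no verdict.

**What I did**
- I gripped the bronze flanged bush in the tray and set it on the front ledge, feeling for contact (about 14 N).
- I slid it under the slotted plate and felt for the vee in steps of 0.6 mm or less, finding it at about fixture x = 20 mm.
- I pressed until the wrist read about 11 N. With roughly 2 N of drag taken off, that is about 9 N on the vee.
- I let go of the bush, gripped the keeper knob, swung it to its stop (about 15 N at the stop), then released and lifted clear.

**Last checks**
- **Bush:** its axis is at fixture x = 19.9 mm, y = -0.3 mm, and it stands upright with its flange under the plate. The end height under the plate was judged from the pictures, not measured.
- **Keeper:** the angle is about -0.003 rad from the pivot and knob in the wrist view.
- **Other things:** the sleeve, plug, brush and look-alikes looked unmoved in the side view, and the wrist force was near zero with the arm clear.

**What did not fully agree**
- The scene and side views differed from each other by 3 to 4 mm, so I relied on the wrist camera.
- The gripper opening on the 13 mm knob read about 12 mm, so the grip there was slightly off-centre. It still held.

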